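Level the marble setting slab with a spirit level and its screw foot

TASK

The marble slab must be level before chocolate is set on it: lay the yellow spirit level on the slab, lengthwise towards the red-knobbed foot, and let go of it; then turn the red knob until the bubble stands centred between the two lines. Finally press the spirit level down onto the slab, gently but clearly, with the bubble still centred, and finish while holding it pressed. Leave the tray, the jar and the spatula where they are.

Things in the scene. Friction and masses are not known exactly. Their poses are not given: they have to be found in the camera images.
- level: yellow spirit level, bar 180 long (x), 24 wide (y), 40 high (z), 0.25 kg, lying on its flat underside on the bench; origin at the underside's centre. A green vial 70 long lies along x in a notch in the middle of the top, its top at 38.5 mm. The end blocks, 35 to 90 mm from the middle along x, have flat tops at 40 mm with black pads, good to press on.
- bubble (a joint): position of the white bubble along the level's x from the middle of the vial, m; 0 = centred. The bubble runs towards the higher end: it reads + when the level's +x end is high, 0.45 m per rad of tilt (7.9 mm per degree), up to 24 mm. It needs about 2 s to come to rest.
- bubble_mid (a point): top of the white bubble (18 mm long, 9 mm wide), on the level, moving with the bubble. The two black lines stand 12 mm either side of the vial's middle.
- slab_mid (a point): centre of the top of the marble slab, about 60 mm above the bench. Slab 150 (x) x 240 (y) x 18 mm on a steel tray. Axes: y along the slab, away from the knob, towards the hinge; z up out of the top. It tips only about its hinge, along x, 125 mm from the centre at +y. At the start the knob's end (-y) is 1.3 to 2.4 degrees low.
- slab: the slab itself with its tray and the steel lug that reaches out to the screw foot; origin on the hinge line at the +y end, 19 mm below the slab's top; its axes are parallel to slab_mid's.
- knob_grip (a point): centre of the knob's red bar, on the knob's vertical axis, 97 mm above the bench, 175 mm from the slab's centre on its -y side, 55 mm beyond the slab's end. The bar is 46 long (this point's x, turning with the knob), 14 thick (y), 30 high (z), free underneath but for a thin neck; below lies only the steel lug, about 45 mm above the bench.
- tray: bystander: clear tray of biscuits and chocolate discs, 160 x 120 x 22, origin at its underside's centre; leave alone
- jar: bystander: brown jar with a steel cap, diameter 70, height 110, origin at its underside's centre; leave alone
- spatula: bystander: spatula 240 long with a black handle, lying on the bench beyond the slab; leave alone
- foot_knob: the red wing knob of the levelling foot; origin 27 mm below knob_grip. It turns stiffly (about 0.2 N m), stays where left, neither rises nor sinks. Clockwise seen from above raises the slab's knob end, 0.015 rad of slab per rad of knob. Level takes 1.5 to 2.8 rad clockwise from the start; it can go up to 1.6 rad too far and be turned back.
Things that resemble listed ones, but are neither listed nor needed, are in the scene too. Several things have the shape of the level; the one meant has the colours described above.

How it is judged (in metres and radians):
On the way, in this order (a step that is already met when the one before it is completed fails the run):
1. the spirit level lies on the slab, lengthwise towards the foot, let go (contact force between level and slab above 1 N and contact force between the fingers and level below 0.1 N and angle between the x axis of level and the y axis of slab_mid, either way round below 0.25 rad and angle between level's own z axis and vertical below 0.1 rad and linear speed of level below 0.02 m/s), for 0.2 s.
2. the foot has been turned until the slab is level and the bubble is centred, the spirit level lying on it (contact force between level and slab above 1 N and angle between slab's own z axis and vertical below 0.009 rad and value of joint bubble between -0.003 and 0.003 m), for 0.3 s.
At the end, for the whole second after the job is handed in: The fingers still press the spirit level onto the slab (over 1.5 N from the fingers, over 4.5 N between level and slab with its weight of 2 to 3 N); it lies still, along the slab within 0.25 rad, upright, the bubble within 3 mm of the middle and the slab within 0.009 rad of horizontal (contact force between level and slab above 4.5 N and contact force between the fingers and level above 1.5 N and angle between slab's own z axis and vertical below 0.009 rad and value of joint bubble between -0.003 and 0.003 m and angle between the x axis of level and the y axis of slab_mid, either way round below 0.25 rad and angle between level's own z axis and vertical below 0.1 rad and linear speed of level below 0.02 m/s); the arm keeps its last pose, push and grip.
It fails at once if the spirit level is dropped or pushed onto the slab with more than 45 N (contact force between level and slab above 45 N).
It fails at once if a bystander is moved by more than 25 mm (distance of any of tray, jar, spatula from where it was at the start of the episode above 0.025 m).
It also fails if it takes over 72 s, if anything falls off the work surface, if the arm or the gripper's body presses on something with over 40 N, if the wrist force passes 120 N, or if a joint passes its speed limit or range.

ROBOT

A 6-joint arm with a two-finger parallel gripper is mounted at the origin on the work surface. World frame = base frame: x ahead of the robot, y to its left, z up, the work surface at z = 0. Lengths are in m, angles in degrees, forces in N, time in s.
With the tool pointing down it reaches from about 0.35 to 0.875 m from the base axis. Payload 4.2 kg.
Tool frame: the origin (TCP) lies between the finger pads; the fingertips stand 14 mm ahead of it and the grasp point (between the pads) lies 5 mm behind it; x points along the fingers, y is the direction in which the jaws open and shut, and the axes are right-handed (so a half turn about x gives the same grasp; the last joint's range is limited). The gripper opens to 87 mm and grips with 3 to 60 N. Pads are 19 mm wide; open, the fingers measure 117 mm over their backs; the gripper's body (75 mm by 190 mm) begins 51 mm behind the grasp point.
Start: joints at [91.478, 22.042, 0.453, 0, -68.411, -14.817], TCP at [0.144, 0.608, 0.237] pointing down, gripper open.
Joint ranges: [-179.83, 179.83], [-69.29, 118.12], [-61.27, 80.66], [-181.25, 117.63], [-171.15, -9.14], [-177.46, 177.46]. Speed limits (degrees/s): [159.86, 159.86, 180, 180, 180, 180].

INTERFACE

Orientations are given as a 3x3 rotation matrix whose columns are the frame's x, y, z axes.
In Python, from station import r, imaging, job gives the robot as it stands. The module is installed in compiled form; this text tells all that it offers.
- The arm moves only by the tool apply_moves, never from a script. Its arguments are lists of equal length, an entry for each row: "xyz": the shift along the tool's x, y, z in m, a list of three; "twist": the turn about the tool's x in degrees; "claw": the opening, from 0 (shut) to 1 (fully open). A call has 1 to 12 rows; each row shifts and turns the pose as measured when the row begins, along the tool's axes as they then stand; what a row does not reach is not made up. A row lasts 1/10 s, in which the tool goes at most 50 mm and 8.59 degrees, less where a joint would pass 70% of its speed; a pose out of reach is approached as far as the arm can. A call is refused whole if a number of a shift passes 0.05 or a number of a turn 8.59, either way. A call with a gripper value outside its range is refused whole. The fingers move at their own pace and stop on an object; the grip force is fixed at half the most. Time passes only in rows, so rows that do not move let the fingers close. It gives the time, the measured TCP pose, the force and the opening at its end, in the units of the state.
- r.sense(): the state, without advancing time (a new reading comes with each control period).
- imaging.capture(name): name is "side" or "top" or "wrist"; returns a dict with "pixels" (420x560x3 uint8, red, green, blue), "mtx" (3x3 intrinsics, pixels), "view" (4x4, takes a point from world to camera coordinates). Camera axes: x right, y down, z forward; pixel columns grow to the right and rows downward; lengths in m; the calibration is good to about 2 mm. The wrist camera is an equidistant fisheye: a pixel r from the principal point sees the ray r / f radians off the axis. A picture is of the moment at which its call begins. There is no depth.
- job.finish_job(): hands the job in, once; it reports no verdict.
Trained networks look in a picture, given as the dict that the camera call returned (one of the last four; its "shot" number tells which), for a name from the list of things; names that differ only in an ending like _2 or _b are one class to them, and where a whole thing is asked for, a point or a joint stands for the part that bears it (a point fixed in the world has none). Each returns a list of dicts, best first, with "p" (0 to 1); they miss things now and then, are a little off and sometimes report something else, mostly with a low value. They report only what shows in the picture. A call takes as long as a camera call. They do not tell look-alikes from the thing itself.
- imaging.regions_of(query, picture): "mask" (420x560 bool, what is visible of it) and "centre" ([column, row] in pixels, amid what is visible of it).
The state is a dict: "time_s": time; "joints": joint angles; "joint_velocities": joint speeds; "effort": joint torques, N m; "tcp_pos": TCP position; "ee_rot": TCP orientation; "wrist_force": force on the tool from outside, world axes, zero at the start; "moment": the same for the moment, N m; "gripper_width": opening from 0.0 (shut) to 1.0 (fully open).
Only numpy, scipy, OpenCV 4.12 (cv2) and the standard library are available. Lean on these libraries where they do the work, as an engineer would, in place of code of your own. Each camera call takes 0.05 s, during which the arm holds its last target.

## Working session

There is one attempt and no reset: what is moved stays moved. The work goes in short steps, Python scripts to look and compute and a tool call to move; the robot and the scene stay as the last step left them, time stands still between calls to the robot, and variables do not carry over. Pictures are saved under pics/ and viewed, and the job is handed in when it is done.

Besides the shell and the picture viewer there is one more tool, called after "Request:" as name(argument=value, ...) on one line, values as JSON. apply_moves: Moves the arm, as the interface text tells. Its arguments: {"type":"object","properties":{"xyz":{"type":"array","items":{"type":"array","items":{"type":"number"}}},"twist":{"type":"array","items":{"type":"number"}},"claw":{"type":"array","items":{"type":"number"}}},"required":["xyz","twist","claw"]}

```bash
mkdir -p pics
python3 - <<'E'
from station import r, imaging, job
import cv2,pickle
s=r.sense(); print(s)
for n in ["side","top","wrist"]:
    p=imaging.capture(n); cv2.imwrite(f"pics/a_{n}.png",p["pixels"][:,:,::-1]); pickle.dump(p,open(f"a_{n}.pkl","wb")); print(n,p["mtx"],p["view"])
E
```

```text
{'time_s': 0.0, 'joints': array([ 9.14793399e+01,  2.20903982e+01,  3.79463286e-01, -2.70037921e-02,
       -6.84089307e+01, -1.48153610e+01]), 'joint_velocities': array([-0.00461818, -0.07417065,  0.04135743, -0.11138742,  0.00951751,
       -0.01243323]), 'effort': array([ 2.56951290e-05, -3.90667677e+01,  1.87406552e+01,  4.21982333e+00,
        1.09104003e-02, -2.00850932e-04]), 'tcp_pos': array([0.1440337 , 0.60760098, 0.23546635]), 'ee_rot': array([[-3.84080991e-04, -2.30830303e-01, -9.72993949e-01],
       [-2.10262674e-03, -9.72991683e-01,  2.30830595e-01],
       [-9.99997716e-01,  2.13450074e-03, -1.11642357e-04]]), 'wrist_force': array([-1.49145633, -0.03144435, -0.28488835]), 'moment': array([-0.04832793, -0.03713149, -0.01565969]), 'gripper_width': 1.0014159182232276}
side [[393.29895595   0.         277.96634972]
 [  0.         393.29895595 210.53245157]
 [  0.           0.           1.        ]] [[-0.97940466 -0.2013549  -0.01492361  0.5662258 ]
 [-0.10453418  0.56891978 -0.81572231  0.14982396]
 [ 0.17274002 -0.79736221 -0.57825115  0.90233227]
 [ 0.          0.          0.          1.        ]]
top [[497.19565386   0.         274.66832453]
 [  0.         497.19565386 201.84721676]
 [  0.           0.           1.        ]] [[-1.95776421e-02 -9.99808333e-01  1.19067034e-04 -8.84617177e-03]
 [-9.89427284e-01  1.93572497e-02 -1.43732202e-01  5.89283161e-01]
 [ 1.43702348e-01 -2.93174578e-03 -9.89616613e-01  1.30815767e+00]
 [ 0.00000000e+00  0.00000000e+00  0.00000000e+00  1.00000000e+00]]
wrist [[325.1922621    0.         281.68311952]
 [  0.         325.1922621  215.7889743 ]
 [  0.           0.           1.        ]] [[-0.23138065 -0.97285775  0.00328608  0.62382243]
 [-0.93593789  0.223519    0.27213879 -0.03292512]
 [-0.26548683  0.05989209 -0.9622524   0.39207423]
 [ 0.          0.          0.          1.        ]]
```

View pics/a_top.png

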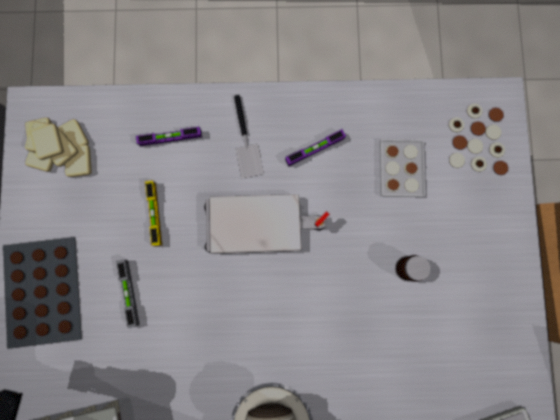

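View pics/a_side.png

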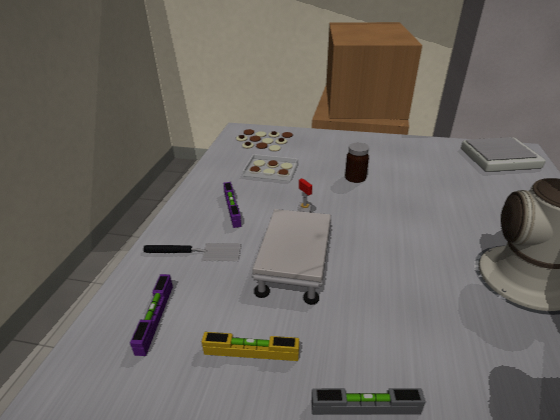

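View pics/a_wrist.png

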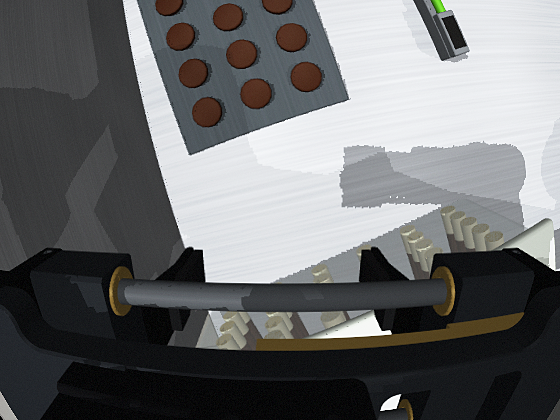

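Candidates shaped like the level in the top view are yellow (152,213), purple (168,136), purple (316,147) and grey/black (127,293). Only the yellow one fits, so I'll confirm it in a crop and measure.

```bash
cat > h.py <<'E'
import numpy as np, cv2, pickle
def ray(p,uv):
    K,V=p["mtx"],p["view"]; R=V[:3,:3]; c=-R.T@V[:3,3]
    d=R.T@np.array([(uv[0]-K[0,2])/K[0,0],(uv[1]-K[1,2])/K[1,1],1]); return c,d
def atz(p,uv,z):
    c,d=ray(p,uv); return c+d*(z-c[2])/d[2]
def proj(p,X):
    q=p["view"][:3,:3]@np.array(X)+p["view"][:3,3]; K=p["mtx"]; return K[:2,:2]@(q[:2]/q[2])+K[:2,2]
def tri(rays):
    A=np.zeros((3,3));b=np.zeros(3)
    for c,d in rays:
        d=d/np.linalg.norm(d);P=np.eye(3)-np.outer(d,d);A+=P;b+=P@c
    X=np.linalg.solve(A,b); return X,[np.linalg.norm((np.eye(3)-np.outer(d,d)/(d@d))@(X-c)) for c,d in rays]
def rect(m):
    n,l,st,_=cv2.connectedComponentsWithStats(m.astype(np.uint8)); i=1+st[1:,4].argmax()
    pts=np.argwhere(l==i)[:,::-1].astype(np.float32); return cv2.minAreaRect(pts),len(pts)
E
python3 - <<'E'
from station import r, imaging, job
from h import *
P={n:imaging.capture(n) for n in("top","side")}
pickle.dump(P,open("P.pkl","wb"))
R={}
for q in["level","slab","knob_grip","slab_mid","foot_knob","tray","jar"]:
  for n in P:
    for o in imaging.regions_of(q,P[n])[:5]:
        rr=rect(o["mask"]); print(q,n,round(o["p"],2),np.round(o["centre"],1),np.round(rr[0][0],1),np.round(rr[0][1],1),round(rr[0][2],1),rr[1])
t=P["top"]["pixels"]; print(P["top"]["pixels"].shape)
a=cv2.resize(t[170:260,100:350],None,fx=3.2,fy=3.2,interpolation=cv2.INTER_CUBIC)
s=P["side"]["pixels"]; b=cv2.resize(s[170:370,180:360],None,fx=1.6,fy=1.6,interpolation=cv2.INTER_CUBIC)
o=np.zeros((288+320,800,3),np.uint8)[:600]; o[:288]=a; o[288:600,:288]=b[:312]
cv2.imwrite("pics/b.png",o[:,:,::-1])
E
```

```text
level top 0.93 [315.5 147.2] [314.5 147. ] [11.2 66.2] 63.4 684
level top 0.78 [125.  292.7] [127.6 292.8] [67.6 14.2] 79.5 824
level top 0.68 [170.8 136.7] [168.4 135.9] [12.7 66.3] 81.3 770
level top 0.62 [319.6 219.4] [321.2 218.2] [ 4.9 18.4] 45.0 87
level top 0.55 [152.4 215.4] [153.2 212.9] [66.8 13. ] 85.6 751
level side 0.85 [246.3 345.4] [249.2 346.1] [97.  23.7] 3.7 2042
level side 0.71 [150.8 319.9] [150.1 314. ] [21.5 86.7] 20.2 1435
level side 0.64 [230.6 203.1] [231.2 204. ] [46.1  9.9] 74.4 407
level side 0.61 [368.6 401.3] [366.5 401. ] [113.  26.] -0.0 2731
slab top 0.57 [255.5 223.8] [262.8 223.2] [ 57.4 108.8] 88.5 5347
knob_grip top 0.54 [319.9 218.3] [321.5 218. ] [ 4.9 17.7] 45.0 91
knob_grip top 0.18 [401.7 170.3] [401.5 167.5] [59. 45.] 90.0 2624
knob_grip side 0.6 [304.4 184.3] [304.4 186.3] [18.8 12.1] 63.4 190
slab_mid top 0.57 [256.6 223.1] [263.7 223.1] [ 57.  108.9] 88.4 5283
slab_mid side 0.73 [293.1 244.9] [291.2 241. ] [72.2 80.1] 7.7 4516
foot_knob side 0.47 [301.2 184.9] [304.6 186.6] [17.9 11.9] 60.3 178
tray top 0.9 [401.3 168.5] [401.5 168. ] [58. 45.] 90.0 2616
tray side 0.91 [269.4 166.9] [269.9 167.7] [53.4 23.5] 3.9 1095
jar top 0.85 [408.  267.2] [411.5 267.5] [25. 35.] 90.0 791
(420, 560, 3)
```

View pics/b.png

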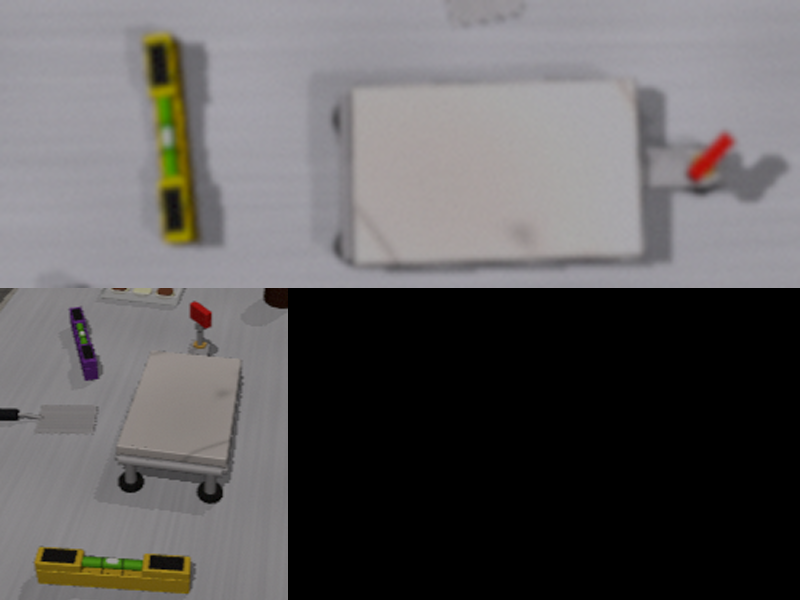

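The crop shows the yellow bar with black pads at (149,189) and (154,236) and a green vial, so that's the one. The slab lies to its right, with the red bar at about (321,219).

Run:
```python
from h import *
P=pickle.load(open("P.pkl","rb")); T=P["top"];S=P["side"]
f=lambda x,y:(100+(x+.5)/3.2-.5,170+(y+.5)/3.2-.5)
a=atz(T,f(158,62),.04);b=atz(T,f(173,210),.04);print("level",a,b,(a+b)/2,np.linalg.norm(a-b),np.degrees(np.arctan2(*(a-b)[1::-1])))
sx=lambda x,y:(180+x/1.6,170+y/1.6)
a=atz(S,sx(58,556-288),.04);b=atz(S,sx(166,563-288),.04);print("level side",a,b,(a+b)/2,np.linalg.norm(a-b))
c=[atz(T,f(*q),.06) for q in((353,88),(633,80),(645,257),(355,263))];c=np.array(c);print(c,c.mean(0),[np.linalg.norm(c[i]-c[i-1]) for i in range(4)])
d=c[0]-c[1]+c[3]-c[2];print("slab y dir",np.degrees(np.arctan2(d[1],d[0])))
u=d/np.linalg.norm(d);print("knob pred",c.mean(0)-.175*u)
a=atz(T,f(727,139),.112);b=atz(T,f(692,177),.112);print("knob",a,b,(a+b)/2,np.linalg.norm(a-b),np.degrees(np.arctan2(*(a-b)[1::-1])))
print("mask knob", atz(T,(321.3,218.3),.108),tri([ray(T,(321.3,218.3)),ray(S,(304.4,186.3))]))
```

```text
level [0.63145926 0.3221065  0.04      ] [0.50469758 0.30735806 0.04      ] [0.56807842 0.31473228 0.04      ] 0.1276167740132979 6.636400962005111
level side [0.62794107 0.32347099 0.04      ] [0.50319692 0.3089613  0.04      ] [0.56556899 0.31621615 0.04      ] 0.12558516184679383
[[ 0.60258875  0.15310554  0.06      ]
 [ 0.60478863 -0.08195825  0.06      ]
 [ 0.45654365 -0.08799646  0.06      ]
 [ 0.45629511  0.1515826   0.06      ]] [0.53005404 0.03368336 0.06      ] [np.float64(0.1463015684070372), np.float64(0.23507407871781683), np.float64(0.14836790541546696), np.float64(0.23957918348141902)]
slab y dir 90.29555501045769
knob pred [ 0.53095675 -0.14131431  0.06      ]
knob [ 0.54712613 -0.15351775  0.112     ] [ 0.51708999 -0.12448049  0.112     ] [ 0.53210806 -0.13899912  0.112     ] 0.0417771741643611 -44.03127133072799
mask knob [ 0.53440862 -0.1392306   0.108     ] (array([ 0.53453291, -0.14037612,  0.09681569]), [np.float64(0.0010991815824648358), np.float64(0.001099181582464848)])
```

Request:
apply_moves(xyz=[[0,0.0155,-0.04],[0,0.0155,-0.04],[0,0.0155,-0.04],[0,0.0155,-0.04],[0,0.0155,-0.04],[0,0.0155,-0.04],[0,0.0155,-0.04],[0,0.0155,-0.04],[0,0.0155,-0.04],[0,0.0155,-0.04],[0,0.0155,-0.04],[0,0.0155,-0.04]], twist=[0,0,0,0,0,0,0,0,0,0,0,0], claw=[1,1,1,1,1,1,1,1,1,1,1,1])

```text
time_s: 2.15
tcp_pos: [0.5812, 0.3116, 0.2376]
ee_rot: [[0.003, -0.219, -0.976], [0.004, -0.976, 0.219], [-1.0, -0.005, -0.002]]
wrist_force: [0.5, 0.9, 1.0]
gripper_width: 1.002
```

Request:
apply_moves(xyz=[[0,0,0],[0,0,0],[0,0,0],[0,0,0]], twist=[-6.7,-6.7,-6.6,0], claw=[1,1,1,1])

```text
time_s: 2.55
tcp_pos: [0.5868, 0.3057, 0.2357]
ee_rot: [[0.002, 0.131, -0.991], [0.002, -0.991, -0.131], [-1.0, -0.002, -0.002]]
wrist_force: [-0.6, 0.1, 0.3]
gripper_width: 0.997
```

Request:
apply_moves(xyz=[[0.02,-0.0125,0.0185],[0.04,0,0],[0.04,0,0],[0.04,0,0],[0.03,0,0],[0,0,0]], twist=[0,0,0,0,0,0], claw=[1,1,1,1,1,1])

```text
time_s: 3.15
tcp_pos: [0.5686, 0.3189, 0.0641]
ee_rot: [[0.009, 0.115, -0.993], [0.007, -0.993, -0.115], [-1.0, -0.006, -0.01]]
wrist_force: [-1.3, -0.3, -0.3]
gripper_width: 0.999
```

Run:
```python
from station import r, imaging, job
from h import *
p=imaging.capture("wrist"); cv2.imwrite("pics/w1.png",p["pixels"][:,:,::-1]); print(r.sense()["tcp_pos"])
```

```text
[0.56996869 0.31982687 0.06655301]
```

View pics/w1.png

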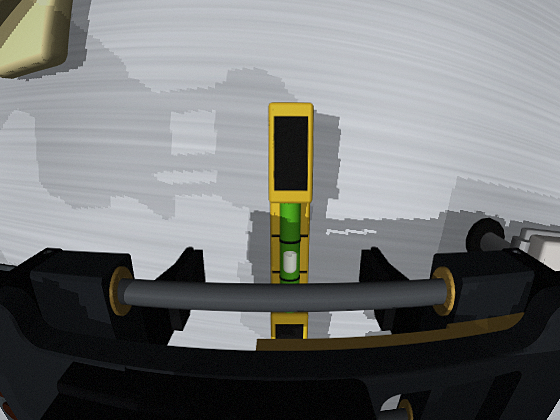

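The fingers straddle the yellow bar (vial at about (290,262), fingers at 195 and 370) and are aligned with it. I'll go down and close.

Request:
apply_moves(xyz=[[0.03,0.003,0.002],[0.015,0,0],[0,0,0],[0,0,0]], twist=[0,0,0,0], claw=[1,1,1,1])

```text
time_s: 3.6
tcp_pos: [0.5743, 0.3215, 0.0293]
ee_rot: [[0.026, 0.116, -0.993], [0.018, -0.993, -0.116], [-0.999, -0.015, -0.028]]
wrist_force: [0.1, 0.0, 0.5]
gripper_width: 1.001
```

Request:
apply_moves(xyz=[[0.01,0.005,0.007]], twist=[0], claw=[1])

```text
time_s: 3.7
tcp_pos: [0.5709, 0.3182, 0.0225]
ee_rot: [[0.032, 0.117, -0.993], [0.023, -0.993, -0.117], [-0.999, -0.019, -0.035]]
wrist_force: [-0.4, -0.0, 0.1]
gripper_width: 1.001
```

Run:
```python
from station import r, imaging, job
from h import *
for i in range(3):
  s=r.sense(); print(s["time_s"],s["tcp_pos"],s["ee_rot"][:,0],s["joint_velocities"].round(2))
  p=imaging.capture("wrist")
```

```text
3.7 [0.57085485 0.31817744 0.02248588] [ 0.03235526  0.02291328 -0.99921375] [  0.17   0.85 -17.69  -0.19  17.99  -0.56]
3.75 [0.56800277 0.31585485 0.01994534] [ 0.02678998  0.01939926 -0.99945283] [-0.05  0.65 -0.7  -0.85 -3.49  0.23]
3.8 [0.56799127 0.31575806 0.02000528] [ 0.02610086  0.01855789 -0.99948704] [-0.07  0.08  1.35  0.74 -0.54  0.12]
```

Request:
apply_moves(xyz=[[0,0,0],[0,0,0],[0,0,0],[0,0,0],[0,0,0],[0,0,0],[0,0,0],[0,0,0]], twist=[0,0,0,0,0,0,0,0], claw=[0,0,0,0,0,0,0,0])

```text
time_s: 4.65
tcp_pos: [0.5711, 0.3182, 0.0241]
ee_rot: [[0.032, 0.117, -0.993], [0.023, -0.993, -0.117], [-0.999, -0.019, -0.035]]
wrist_force: [0.2, -2.4, 0.6]
gripper_width: 0.357
```

Request:
apply_moves(xyz=[[0,0,0],[0,0,0],[0,0,0],[0,0,0]], twist=[0,0,0,0], claw=[0,0,0,0])

```text
time_s: 5.05
tcp_pos: [0.571, 0.3176, 0.0241]
ee_rot: [[0.032, 0.117, -0.993], [0.022, -0.993, -0.117], [-0.999, -0.018, -0.034]]
wrist_force: [1.0, -1.0, -0.1]
gripper_width: 0.274
```

Request:
apply_moves(xyz=[[-0.03,0,0],[-0.035,0,0],[-0.035,0,0],[-0.03,0,0]], twist=[0,0,0,0], claw=[0,0,0,0])

```text
time_s: 5.45
tcp_pos: [0.5624, 0.3121, 0.1483]
ee_rot: [[0.015, 0.115, -0.993], [0.011, -0.993, -0.114], [-1.0, -0.009, -0.017]]
wrist_force: [0.6, -0.1, -1.6]
gripper_width: 0.273
```

```bash
cat > st.py <<'E'
from station import r, imaging, job
from h import *
def st(n="wrist",save=None):
  p=imaging.capture(n); s=r.sense(); R=s["ee_rot"]
  print(round(s["time_s"],2),s["tcp_pos"].round(4),"x",R[:,0].round(3),"yang",np.degrees(np.arctan2(R[1,1],R[0,1])).round(2),"F",s["wrist_force"].round(1),"w",round(s["gripper_width"],3),"j",s["joints"].round(0))
  if save: cv2.imwrite("pics/"+save,p["pixels"][:,:,::-1])
  return p,s
def delta(tgt):
  s=r.sense(); d=s["ee_rot"].T@(np.array(tgt)-s["tcp_pos"]); print("tool delta",d.round(4))
E
python3 -c "
from st import *
st(); st(save='w2.png'); delta([.53,.04,.155])"
```

```text
5.5 [0.5649 0.3136 0.1543] x [ 0.024  0.016 -1.   ] yang -83.34 F [0.8 0.6 2.5] w 0.273 j [ 43.  27.  -4.   0. -57.  53.]
5.55 [0.5648 0.3139 0.1523] x [ 0.024  0.017 -1.   ] yang -83.36 F [ 1.1  1.1 -1.8] w 0.275 j [ 43.  27.  -4.   0. -57.  53.]
tool delta [-0.0082  0.268   0.066 ]
```

View pics/w2.png

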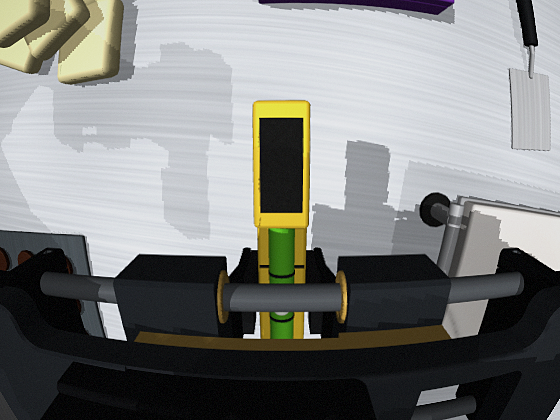

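Request:
apply_moves(xyz=[[0,0.044,0.011],[0,0.044,0.011],[0,0.044,0.011],[0,0.044,0.011],[0,0.044,0.011],[0,0.044,0.011]], twist=[0,0,0,0,0,0], claw=[0,0,0,0,0,0])

```text
time_s: 6.15
tcp_pos: [0.5249, 0.0407, 0.1375]
ee_rot: [[0.014, 0.123, -0.992], [0.018, -0.992, -0.123], [-1.0, -0.016, -0.017]]
wrist_force: [0.3, -0.5, -1.2]
gripper_width: 0.272
```

Request:
apply_moves(xyz=[[0,0,0],[0,0,0],[0,0,0],[0,0,0],[0,0,0],[0,0,0],[0,0,0],[0,0,0],[0,0,0],[0,0,0],[0,0,0],[0,0,0]], twist=[8,8,8,8,8,8,8,8,8,8,8,8], claw=[0,0,0,0,0,0,0,0,0,0,0,0])

```text
time_s: 7.35
tcp_pos: [0.509, 0.0315, 0.1171]
ee_rot: [[-0.022, -0.997, 0.069], [0.014, 0.069, 0.998], [-1.0, 0.023, 0.012]]
wrist_force: [0.3, 0.2, -1.7]
gripper_width: 0.27
```

```bash
python3 -c "
from st import *
st(); st('top',save='t2.png'); delta([.53,.038,.155])"
```

```text
7.4 [0.5087 0.0315 0.1169] x [-0.023  0.014 -1.   ] yang 175.81 F [-1.5  0.5 -2.9] w 0.275 j [ 21.  19. -23.  -2. -49. -24.]
7.45 [0.5089 0.0315 0.1171] x [-0.022  0.014 -1.   ] yang 176.4 F [ 0.1 -0.2 -3.4] w 0.27 j [ 21.  19. -23.  -2. -49. -24.]
tool delta [-0.0382 -0.0197  0.0083]
```

View pics/t2.png

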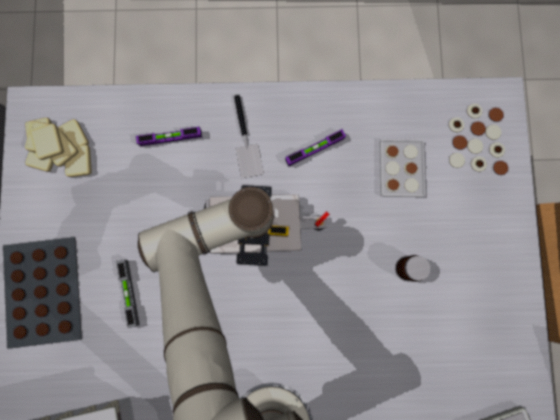

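Request:
apply_moves(xyz=[[-0.002,-0.02,0.008],[0.012,0,0]], twist=[-4,0], claw=[0,0])

```text
time_s: 7.65
tcp_pos: [0.53, 0.0387, 0.1065]
ee_rot: [[-0.021, -1.0, -0.016], [0.014, -0.017, 1.0], [-1.0, 0.02, 0.015]]
wrist_force: [0.4, 1.2, -2.7]
gripper_width: 0.271
```

```bash
python3 -c "
from st import *
st(); st('side',save='s2.png'); delta([.53,.038,.084])"
```

```text
7.7 [0.5254 0.0377 0.1028] x [-0.031  0.013 -0.999] yang -179.24 F [-2.3 -1.  -3.9] w 0.274 j [ 21.  21. -22.  -2. -48. -19.]
7.75 [0.5242 0.0372 0.103 ] x [-0.033  0.012 -0.999] yang -179.31 F [-1.2  0.1 -3.1] w 0.272 j [ 21.  21. -22.  -2. -48. -19.]
tool delta [ 0.0188 -0.0065  0.0005]
```

View pics/s2.png

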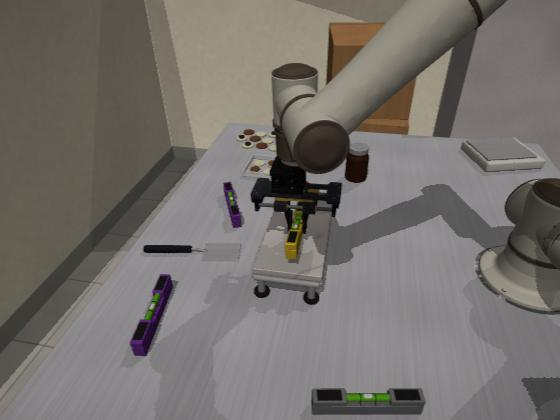

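Request:
apply_moves(xyz=[[0.006,-0.003,0],[0.004,-0.002,0]], twist=[0,0], claw=[0,0])

```text
time_s: 7.95
tcp_pos: [0.5279, 0.037, 0.0918]
ee_rot: [[-0.035, -0.999, -0.013], [0.012, -0.014, 1.0], [-0.999, 0.034, 0.012]]
wrist_force: [0.7, -0.7, -1.8]
gripper_width: 0.271
```

```bash
python3 -c "
from st import *
st(); st('side',save='s2.png'); delta([.53,.038,.084])"
```

```text
8.0 [0.528  0.037  0.0914] x [-0.035  0.012 -0.999] yang -179.22 F [ 0.2 -0.3 -1.7] w 0.273 j [ 21.  23. -22.  -2. -47. -19.]
8.05 [0.5281 0.037  0.0919] x [-0.035  0.012 -0.999] yang -179.23 F [-0.1 -0.2 -2.6] w 0.273 j [ 21.  23. -22.  -2. -47. -19.]
tool delta [ 0.0079 -0.0022  0.0008]
```

Request:
apply_moves(xyz=[[0.004,0,0],[0.002,0,0]], twist=[0,0], claw=[0,0])

```text
time_s: 8.25
tcp_pos: [0.5282, 0.0371, 0.086]
ee_rot: [[-0.033, -0.999, -0.014], [0.012, -0.014, 1.0], [-0.999, 0.033, 0.012]]
wrist_force: [-0.0, 0.1, -2.7]
gripper_width: 0.273
```

```bash
python3 -c "
from st import *
st(); st('side',save='s3.png'); delta([.53,.038,.084])"
```

```text
8.3 [0.5282 0.0371 0.0859] x [-0.034  0.012 -0.999] yang -179.2 F [ 1.5 -0.6 -2.7] w 0.27 j [ 21.  23. -22.  -2. -46. -19.]
8.35 [0.5283 0.0371 0.0862] x [-0.033  0.012 -0.999] yang -179.2 F [-1.   0.1 -1.7] w 0.275 j [ 21.  23. -22.  -2. -46. -19.]
tool delta [ 0.0021 -0.0018  0.0008]
```

Request:
apply_moves(xyz=[[0.0015,0,0],[0.0015,0,0]], twist=[0,0], claw=[0,0])

```text
time_s: 8.55
tcp_pos: [0.5286, 0.0374, 0.0841]
ee_rot: [[-0.032, -0.999, -0.014], [0.012, -0.015, 1.0], [-0.999, 0.032, 0.012]]
wrist_force: [-3.8, 2.3, 9.4]
gripper_width: 0.276
```

```bash
python3 -c "
from st import *
st(); p,_=st('side',save='s3.png'); cv2.imwrite('pics/s3c.png',cv2.resize(p['pixels'][180:310,220:360,::-1],None,fx=4,fy=4))"
```

```text
8.6 [0.5287 0.0374 0.0842] x [-0.032  0.012 -0.999] yang -179.16 F [-1.4  1.2  2.2] w 0.27 j [ 21.  23. -22.  -2. -46. -19.]
8.65 [0.5286 0.0374 0.0842] x [-0.032  0.012 -0.999] yang -179.16 F [-2.4  1.7  4.3] w 0.275 j [ 21.  23. -22.  -2. -46. -19.]
```

View pics/s3c.png

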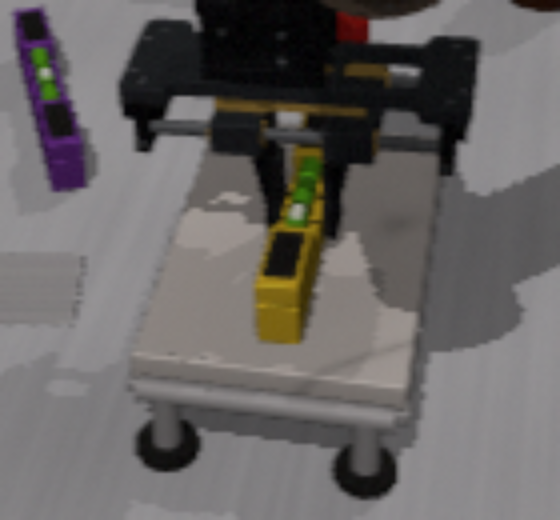

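Contact is made, so I'll release.

Request:
apply_moves(xyz=[[0,0,0],[0,0,0],[0,0,0],[0,0,0],[0,0,0],[0,0,0],[0,0,0]], twist=[0,0,0,0,0,0,0], claw=[0.8,0.8,0.8,0.8,0.8,0.8,0.8])

```text
time_s: 9.35
tcp_pos: [0.5299, 0.0375, 0.0848]
ee_rot: [[-0.029, -0.999, -0.015], [0.013, -0.015, 1.0], [-1.0, 0.028, 0.013]]
wrist_force: [0.1, 0.1, 0.8]
gripper_width: 0.775
```

```bash
python3 -c "
from st import *
st(); st(save='w3.png')"
```

```text
9.4 [0.5299 0.0375 0.0848] x [-0.028  0.013 -1.   ] yang -179.14 F [ 0.4  0.  -1.8] w 0.783 j [ 21.  23. -22.  -2. -46. -19.]
9.45 [0.5299 0.0375 0.0848] x [-0.029  0.013 -1.   ] yang -179.14 F [ 0.2  0.3 -0.6] w 0.79 j [ 21.  23. -22.  -2. -46. -19.]
```

View pics/w3.png

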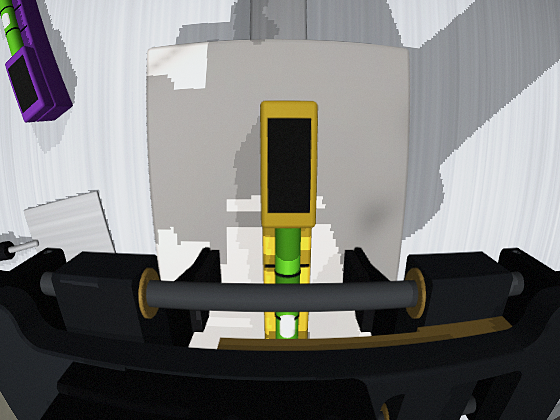

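The level lies along the slab, released. I'll rise, then go over the knob.

Request:
apply_moves(xyz=[[-0.03,0,0],[-0.04,0,0],[-0.03,0,0],[0,0,-0.04],[0,0,-0.04],[0,0,-0.04],[0,0,-0.035],[0,0,0],[0,0,0],[0,0,0],[0,0,0],[0,0,0]], twist=[0,0,0,0,0,0,0,-8.5,-8.5,-8.5,-8.5,-8.5], claw=[0.8,0.8,0.8,0.8,0.8,0.8,0.8,0.8,0.8,0.8,0.8,0.8])

```text
time_s: 10.65
tcp_pos: [0.5355, -0.1255, 0.1873]
ee_rot: [[-0.027, -0.713, -0.7], [0.011, -0.701, 0.713], [-1.0, 0.012, 0.027]]
wrist_force: [0.5, -0.1, -0.7]
gripper_width: 0.798
```

```bash
python3 -c "
from st import *
st(); st(save='w4.png'); st('top',save='t4.png');delta([.533,-.14,.16])"
```

```text
10.7 [ 0.5355 -0.1254  0.1873] x [-0.027  0.011 -1.   ] yang -135.28 F [-0.4 -0.1  0.2] w 0.798 j [  3.  18. -13.  -1. -61.  42.]
10.75 [ 0.5355 -0.1254  0.1873] x [-0.027  0.011 -1.   ] yang -135.87 F [-0.7 -0.3 -0.7] w 0.8 j [  3.  18. -13.  -1. -61.  41.]
10.8 [ 0.5355 -0.1253  0.1873] x [-0.027  0.011 -1.   ] yang -136.03 F [-0.3 -0.2  1.5] w 0.804 j [  3.  18. -13.  -1. -61.  41.]
tool delta [ 0.0272  0.0117 -0.0096]
```

View pics/w4.png

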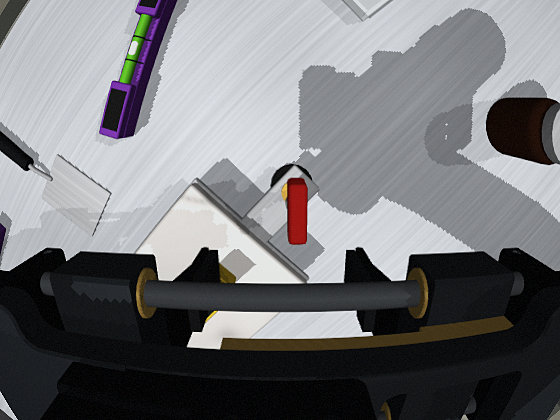

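View pics/t4.png

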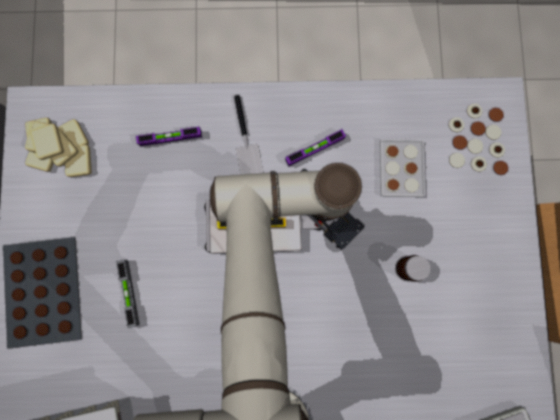

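```bash
cat >> h.py <<'E'
def fray(p,uv):
    K,V=p["mtx"],p["view"]; R=V[:3,:3]; c=-R.T@V[:3,3]
    q=np.array([(uv[0]-K[0,2])/K[0,0],(uv[1]-K[1,2])/K[1,1]]); t=np.linalg.norm(q)
    d=np.array([*(q/t*np.sin(t)),np.cos(t)]) if t>0 else np.array([0,0,1.]); return c,R.T@d
def fatz(p,uv,z):
    c,d=fray(p,uv); return c+d*(z-c[2])/d[2]
E
python3 -c "
from st import *
p,_=st(); pickle.dump(p,open('w4.pkl','wb'))
x=p['pixels'][150:270,240:360]; cv2.imwrite('pics/w4c.png',cv2.resize(x[:,:,::-1],None,fx=5,fy=5,interpolation=cv2.INTER_CUBIC))
c=-p['view'][:3,:3].T@p['view'][:3,3]; print('cam',c)
"
```

```text
10.85 [ 0.5356 -0.1253  0.1873] x [-0.027  0.011 -1.   ] yang -136.03 F [-0.4 -0.3  0.9] w 0.798 j [  3.  18. -13.  -1. -61.  41.]
cam [ 0.59226839 -0.18058451  0.33384778]
```

View pics/w4c.png

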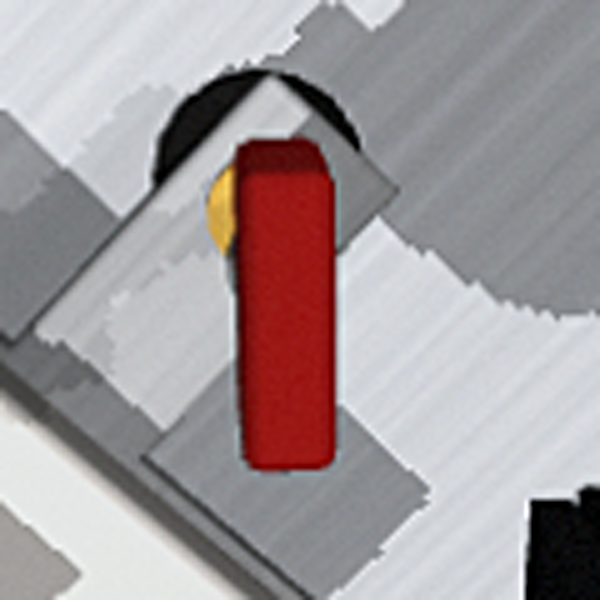

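```bash
python3 -c "
from h import *
p=pickle.load(open('w4.pkl','rb'))
c=np.array([fatz(p,(240+(u+.5)/5-.5,150+(v+.5)/5-.5),.112) for u,v in((238,175),(333,180),(336,468),(243,468))])
print(c,c.mean(0),[np.linalg.norm(c[i]-c[i-1]) for i in range(4)])
d=c[0]+c[1]-c[2]-c[3];print(np.degrees(np.arctan2(d[1],d[0])))
"
```

```text
[[ 0.55523395 -0.15186539  0.112     ]
 [ 0.54517581 -0.16057234  0.112     ]
 [ 0.51412701 -0.13039174  0.112     ]
 [ 0.524099   -0.12093821  0.112     ]] [ 0.53465894 -0.14094192  0.112     ] [np.float64(0.04388479936792783), np.float64(0.013303272105544326), np.float64(0.04330007830773657), np.float64(0.013740810868773268)]
-44.49999936258607
```

Request:
apply_moves(xyz=[[0.02,0.0118,-0.0105],[0.02,0,0]], twist=[-1.5,0], claw=[0.8,0.8])

```text
time_s: 11.05
tcp_pos: [0.5358, -0.1408, 0.1495]
ee_rot: [[-0.019, -0.703, -0.711], [0.01, -0.711, 0.703], [-1.0, 0.006, 0.021]]
wrist_force: [-0.2, 0.4, -0.3]
gripper_width: 0.804
```

```bash
python3 -c "
from st import *
st(); st(save='w5.png'); delta([.5345,-.141,.094])"
```

```text
11.1 [ 0.5338 -0.14    0.1461] x [-0.025  0.011 -1.   ] yang -134.74 F [-0.8  0.6 -2.5] w 0.8 j [  2.  20. -16.  -1. -55.  44.]
11.15 [ 0.5339 -0.14    0.1474] x [-0.026  0.011 -1.   ] yang -134.67 F [-0.3  0.6 -1.2] w 0.797 j [  2.  20. -16.  -1. -55.  44.]
tool delta [ 0.0533 -0.0003 -0.0025]
```

View pics/w5.png

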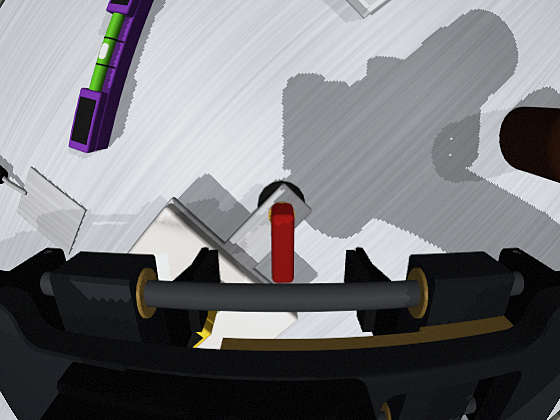

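Request:
apply_moves(xyz=[[0.025,0,-0.0025],[0.02,0,0]], twist=[0,0], claw=[0.6,0.5])

```text
time_s: 11.35
tcp_pos: [0.5379, -0.1415, 0.1055]
ee_rot: [[-0.017, -0.705, -0.709], [0.009, -0.71, 0.705], [-1.0, 0.005, 0.019]]
wrist_force: [-0.1, 0.2, 0.1]
gripper_width: 0.693
```

```bash
python3 -c "
from st import *
st(); st(); delta([.5345,-.141,.094])"
```

```text
11.4 [ 0.5364 -0.1412  0.1028] x [-0.022  0.01  -1.   ] yang -134.81 F [-0.2 -0.2 -2. ] w 0.656 j [  2.  24. -18.  -1. -49.  44.]
11.45 [ 0.5366 -0.1413  0.1042] x [-0.022  0.01  -1.   ] yang -134.76 F [-0.3 -0.1  0.2] w 0.613 j [  2.  23. -18.  -1. -50.  44.]
tool delta [0.0103 0.0011 0.0015]
```

Request:
apply_moves(xyz=[[0.01,0.001,0.0015],[0,0,0],[0,0,0],[0,0,0],[0,0,0],[0,0,0],[0,0,0],[0,0,0]], twist=[0,0,0,0,0,0,0,0], claw=[0,0,0,0,0,0,0,0])

```text
time_s: 12.25
tcp_pos: [0.5354, -0.1424, 0.0979]
ee_rot: [[-0.018, -0.704, -0.71], [0.007, -0.71, 0.704], [-1.0, 0.008, 0.018]]
wrist_force: [0.4, -1.1, -2.7]
gripper_width: 0.161
```

```bash
python3 -c "
from st import *
st(); st(save='w6.png'); delta([.5345,-.141,.094])"
```

```text
12.3 [ 0.5354 -0.1425  0.0979] x [-0.018  0.007 -1.   ] yang -134.76 F [ 0.4 -1.1 -2.7] w 0.155 j [  2.  24. -19.  -1. -48.  44.]
12.35 [ 0.5354 -0.1424  0.0979] x [-0.018  0.007 -1.   ] yang -134.75 F [ 0.1 -1.2 -2.5] w 0.155 j [  2.  24. -19.  -1. -48.  44.]
tool delta [ 0.0039 -0.0004  0.0016]
```

View pics/w6.png

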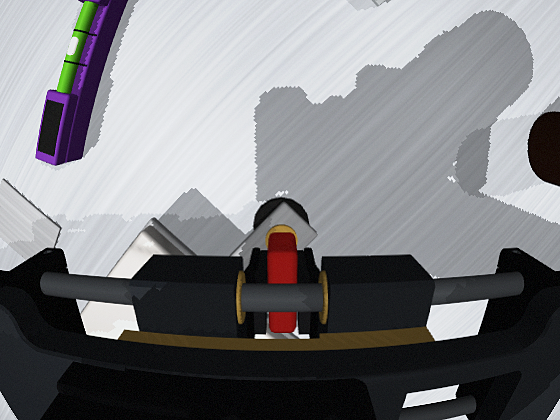

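Request:
apply_moves(xyz=[[0,0,0],[0,0,0],[0,0,0],[0,0,0]], twist=[6,6,6,6], claw=[0,0,0,0])

```text
time_s: 12.75
tcp_pos: [0.5346, -0.143, 0.0979]
ee_rot: [[-0.021, -0.937, -0.35], [0.005, -0.35, 0.937], [-1.0, 0.018, 0.012]]
wrist_force: [-1.5, -0.5, -0.9]
gripper_width: 0.156
```

```bash
python3 -c "
from st import *
st(); delta([.535,-.142,.0975])"
```

```text
12.8 [ 0.5345 -0.143   0.0979] x [-0.021  0.005 -1.   ] yang -159.71 F [-1.8 -2.9 -2.1] w 0.16 j [  2.  24. -19.  -0. -48.  19.]
tool delta [ 0.0004 -0.0008  0.0008]
```

Works well, and the position holds. Continuing to about 1.6 rad total.

Request:
apply_moves(xyz=[[0,0,0],[0,0,0],[0,0,0],[0,0,0],[0,0,0],[0,0,0],[0,0,0],[0,0,0],[0,0,0],[0,0,0]], twist=[6,6,6,6,6,6,6,6,6,6], claw=[0,0,0,0,0,0,0,0,0,0])

```text
time_s: 13.8
tcp_pos: [0.532, -0.1427, 0.0979]
ee_rot: [[-0.024, -0.757, 0.654], [0.006, 0.654, 0.757], [-1.0, 0.022, -0.011]]
wrist_force: [-2.1, -0.9, -2.3]
gripper_width: 0.158
```

```bash
python3 -c "
from st import *
st(save='w7.png'); p,_=st('top',save='t7.png'); delta([.535,-.142,.0975]); cv2.imwrite('pics/t7c.png',cv2.resize(p['pixels'][180:270,190:370,::-1],None,fx=4,fy=4))
p,_=st('side',save='s7.png');cv2.imwrite('pics/s7c.png',cv2.resize(p['pixels'][170:310,220:360,::-1],None,fx=4,fy=4))"
```

```text
13.85 [ 0.5319 -0.1427  0.098 ] x [-0.024  0.006 -1.   ] yang 138.98 F [-1.2  0.  -1.3] w 0.159 j [  2.  24. -19.  -1. -49. -42.]
13.9 [ 0.5319 -0.1427  0.0979] x [-0.024  0.006 -1.   ] yang 139.35 F [-3.1 -0.5 -1.8] w 0.161 j [  2.  24. -19.  -1. -49. -42.]
tool delta [ 0.0004 -0.0019  0.0025]
13.95 [ 0.532  -0.1427  0.0979] x [-0.024  0.006 -1.   ] yang 139.42 F [-2.2  0.5 -0.7] w 0.161 j [  2.  24. -19.  -1. -49. -42.]
```

View pics/t7c.png

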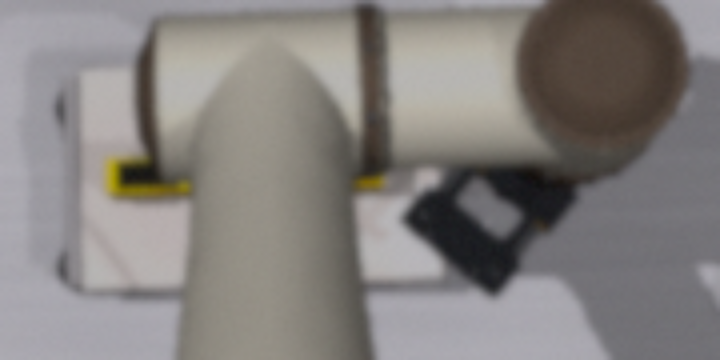

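View pics/s7c.png

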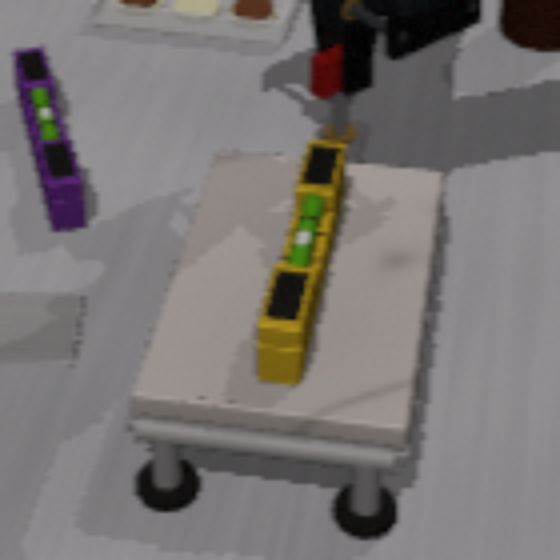

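View pics/w7.png

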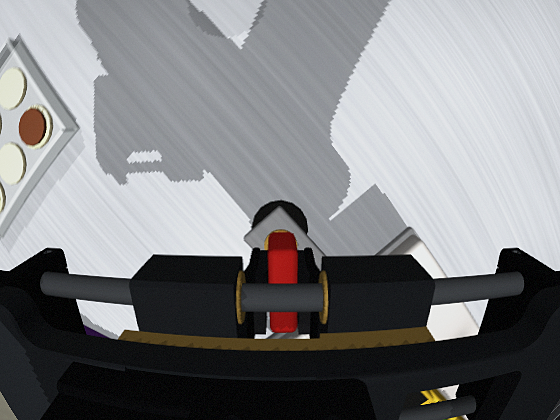

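```bash
cat > bub.py <<'E'
from st import *
from scipy import ndimage as nd
def bub(save=None):
  p,s=st("side"); im=cv2.resize(p["pixels"],None,fx=8,fy=8,interpolation=cv2.INTER_CUBIC).astype(float)
  a,b=[]  ,None
  # sample lines along level axis (world y) at z=.0985 at several x offsets, find black pads, green, white
  out=[]
  x0=np.arange(.505,.555,.001); ys=np.arange(-.08,.16,.0005)
  G=np.zeros((len(x0),len(ys),3))
  for i,x in enumerate(x0):
    for j,y in enumerate(ys):
      u,v=proj(p,[x,y,.099]); G[i,j]=im[int(round((v+.5)*8-.5)),int(round((u+.5)*8-.5))]
  g=np.clip(G,0,255).astype(np.uint8)
  if save: cv2.imwrite("pics/"+save,cv2.resize(g[:,:,::-1],(720,300)))
  return g,x0,ys
if __name__=="__main__":
  import sys
  g,x0,ys=bub(sys.argv[1]); np.save("g.npy",g)
E
python3 bub.py b1.png
```

```text
14.0 [ 0.5319 -0.1427  0.0979] x [-0.024  0.006 -1.   ] yang 139.41 F [-2.5  0.3 -1.1] w 0.159 j [  2.  24. -19.  -1. -49. -42.]
```

View pics/b1.png

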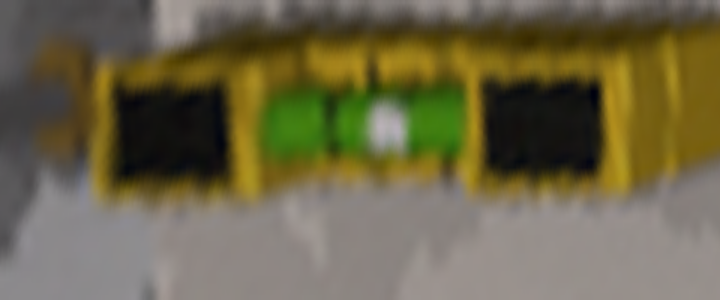

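Request:
apply_moves(xyz=[[0,0,0],[0,0,0],[0,0,0],[0,0,0],[0,0,0],[0,0,0]], twist=[6,6,6,6,6,6], claw=[0,0,0,0,0,0])

```text
time_s: 14.6
tcp_pos: [0.531, -0.1413, 0.0979]
ee_rot: [[-0.026, -0.229, 0.973], [0.007, 0.973, 0.23], [-1.0, 0.013, -0.024]]
wrist_force: [-1.6, 0.3, -2.5]
gripper_width: 0.157
```

Request:
apply_moves(xyz=[[0,0,0],[0,0,0],[0,0,0],[0,0,0],[0,0,0],[0,0,0],[0,0,0],[0,0,0],[0,0,0],[0,0,0],[0,0,0],[0,0,0]], twist=[0,0,0,0,0,0,0,0,0,0,0,0], claw=[0,0,0,0,0,0,0,0,0,0,0,0])

```text
time_s: 15.8
tcp_pos: [0.531, -0.1413, 0.098]
ee_rot: [[-0.027, -0.239, 0.971], [0.007, 0.971, 0.239], [-1.0, 0.013, -0.024]]
wrist_force: [-1.7, -0.3, -1.9]
gripper_width: 0.159
```

```bash
python3 bub.py b2.png
```

```text
15.85 [ 0.531  -0.1413  0.098 ] x [-0.027  0.007 -1.   ] yang 103.83 F [-1.3 -0.2 -1.7] w 0.16 j [  2.  24. -19.  -1. -49. -78.]
```

View pics/b2.png

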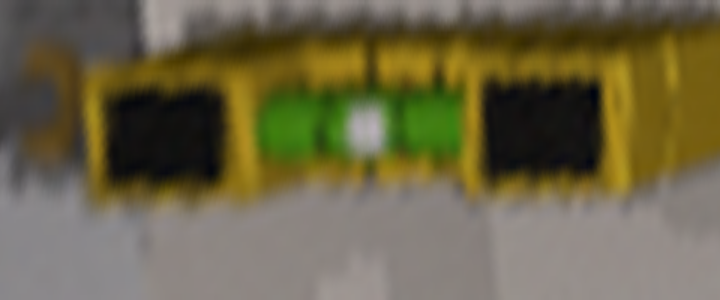

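Lines are at about 321 and 398 with the bubble at about 366, so roughly +2 mm. A little more.

Request:
apply_moves(xyz=[[0,0,0],[0,0,0],[0,0,0],[0,0,0],[0,0,0],[0,0,0],[0,0,0],[0,0,0],[0,0,0],[0,0,0],[0,0,0],[0,0,0]], twist=[5,5,4,0,0,0,0,0,0,0,0,0], claw=[0,0,0,0,0,0,0,0,0,0,0,0])

```text
time_s: 17.05
tcp_pos: [0.531, -0.1406, 0.098]
ee_rot: [[-0.027, 0.003, 1.0], [0.008, 1.0, -0.003], [-1.0, 0.007, -0.027]]
wrist_force: [-1.5, 0.0, -1.2]
gripper_width: 0.157
```

Request:
apply_moves(xyz=[[0,0,0],[0,0,0],[0,0,0],[0,0,0],[0,0,0],[0,0,0],[0,0,0],[0,0,0],[0,0,0],[0,0,0],[0,0,0],[0,0,0]], twist=[0,0,0,0,0,0,0,0,0,0,0,0], claw=[0,0,0,0,0,0,0,0,0,0,0,0])

```text
time_s: 18.25
tcp_pos: [0.531, -0.1406, 0.098]
ee_rot: [[-0.027, 0.003, 1.0], [0.008, 1.0, -0.003], [-1.0, 0.007, -0.027]]
wrist_force: [-0.5, 0.4, -1.4]
gripper_width: 0.158
```

```bash
python3 bub.py b3.png
```

```text
18.3 [ 0.531  -0.1407  0.0979] x [-0.027  0.008 -1.   ] yang 89.8 F [-1.2  0.6 -0.8] w 0.156 j [  2.  24. -19.  -1. -49. -92.]
```

View pics/b3.png

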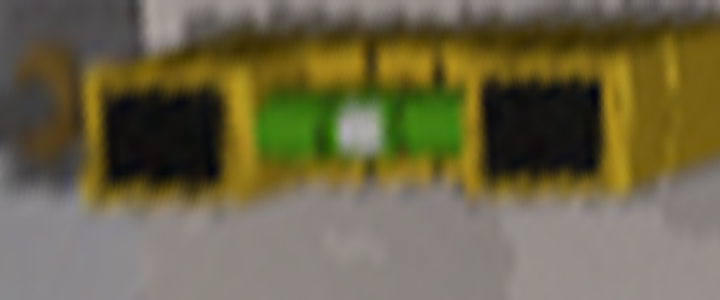

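Centred: bubble at 360, lines' midpoint 359.5. I'll release the knob and check from above with the wrist camera.

Request:
apply_moves(xyz=[[0,0,0],[0,0,0],[0,0,0],[0,0,0],[0,0,0]], twist=[0,0,0,0,0], claw=[0.5,0.5,0.5,0.5,0.5])

```text
time_s: 18.8
tcp_pos: [0.533, -0.1408, 0.0995]
ee_rot: [[-0.023, 0.001, 1.0], [0.006, 1.0, -0.001], [-1.0, 0.006, -0.023]]
wrist_force: [0.6, 0.7, -0.0]
gripper_width: 0.474
```

Request:
apply_moves(xyz=[[-0.03,0,0],[-0.04,0,0],[-0.04,0,0],[-0.01,0.04,0],[0,0.045,0],[0,0.045,0],[0,0.03,0],[0,0.01,0],[0,0,0]], twist=[0,0,0,0,0,0,0,0,0], claw=[0.5,0.5,0,0,0,0,0,0,0])

```text
time_s: 19.7
tcp_pos: [0.5371, 0.0333, 0.2267]
ee_rot: [[-0.02, 0.004, 1.0], [0.008, 1.0, -0.004], [-1.0, 0.008, -0.02]]
wrist_force: [0.3, -0.8, 1.0]
gripper_width: 0.021
```

```bash
python3 -c "
from st import *
st(); p,_=st(save='w8.png'); pickle.dump(p,open('w8.pkl','wb'))"; python3 bub.py b4.png
```

```text
19.75 [0.5371 0.0325 0.2266] x [-0.021  0.008 -1.   ] yang 89.72 F [-1.8 -0.4 -0.5] w 0.01 j [  20.   15.  -12.   -1.  -65. -110.]
19.8 [0.537  0.0318 0.2265] x [-0.021  0.008 -1.   ] yang 89.65 F [ 1.2 -0.4  0.3] w 0.006 j [  20.   15.  -12.   -1.  -65. -110.]
19.85 [0.537  0.0313 0.2264] x [-0.021  0.008 -1.   ] yang 89.6 F [-0.4 -0.2 -0.5] w 0.006 j [  20.   15.  -12.   -1.  -65. -110.]
```

View pics/w8.png

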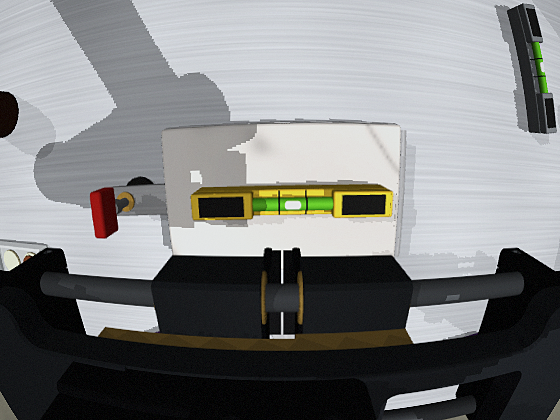

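View pics/b4.png

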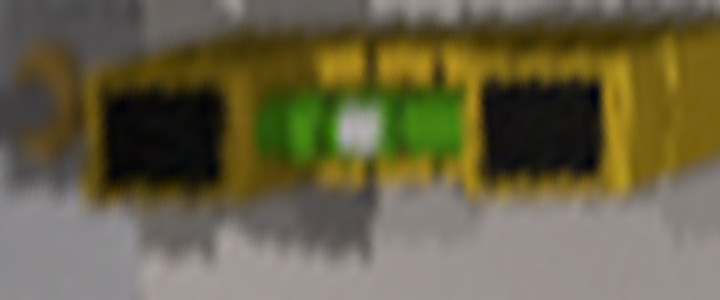

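```bash
python3 -c "
from h import *
p=pickle.load(open('w8.pkl','rb'))
ys=np.arange(-.07,.14,.00025);xs=np.arange(.50,.56,.0005)
g=np.array([[fr for fr in ys] for _ in xs])
U=np.zeros((len(xs),len(ys)),np.float32);V=U.copy()
K,W=p['mtx'],p['view']
for i,x in enumerate(xs):
  for j,y in enumerate(ys):
    q=W[:3,:3]@np.array([x,y,.0985])+W[:3,3]; t=np.arctan2(np.hypot(q[0],q[1]),q[2]); n=np.hypot(q[0],q[1])
    U[i,j]=K[0,2]+K[0,0]*t*q[0]/n; V[i,j]=K[1,2]+K[1,1]*t*q[1]/n
o=cv2.remap(p['pixels'],U,V,cv2.INTER_CUBIC)
cv2.imwrite('pics/w8r.png',cv2.resize(o[:,:,::-1],(800,240)))
"
```

```text
(no output)
```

View pics/w8r.png

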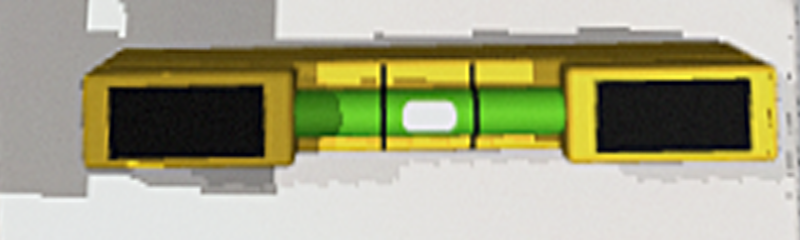

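Rectified view: lines at 383 and 475 (mid 429), bubble from 402 to 456 (mid 429), so it's centred. Next I'll press on the knob-side pad with closed fingers.

Request:
apply_moves(xyz=[[0,-0.035,-0.004],[0.02,-0.015,-0.002],[0.03,0,0],[0.02,0,0]], twist=[0,0,0,0], claw=[0,0,0,0])

```text
time_s: 20.25
tcp_pos: [0.5312, -0.0249, 0.1574]
ee_rot: [[-0.013, 0.013, 1.0], [0.009, 1.0, -0.013], [-1.0, 0.008, -0.013]]
wrist_force: [0.8, -0.2, -0.6]
gripper_width: 0.007
```

```bash
python3 -c "
from st import *
st(); st(save='w9.png'); delta([.5305,-.021,.114])"
```

```text
20.3 [ 0.5293 -0.0251  0.1543] x [-0.019  0.008 -1.   ] yang 89.2 F [-1.2 -0.9 -1.9] w 0.006 j [  14.   18.  -19.   -1.  -55. -105.]
20.35 [ 0.5299 -0.0248  0.1561] x [-0.018  0.007 -1.   ] yang 89.26 F [-0.7 -0.   0.1] w 0.007 j [  14.   18.  -18.   -1.  -55. -105.]
tool delta [0.0421 0.0035 0.0013]
```

View pics/w9.png

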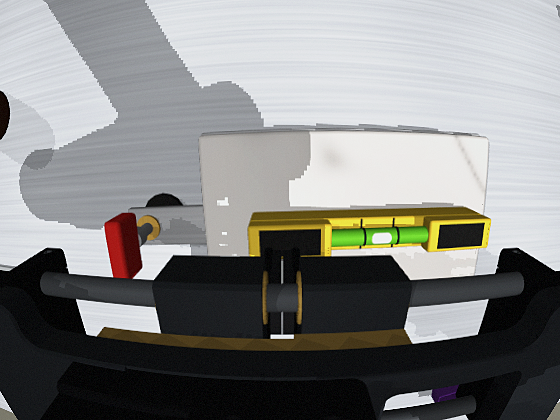

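Request:
apply_moves(xyz=[[0.02,0.0035,0.001],[0.008,0,0]], twist=[0,0], claw=[0,0])

```text
time_s: 20.55
tcp_pos: [0.5323, -0.0228, 0.13]
ee_rot: [[-0.014, 0.015, 1.0], [0.007, 1.0, -0.015], [-1.0, 0.007, -0.014]]
wrist_force: [-0.8, -0.9, -0.5]
gripper_width: 0.01
```

```bash
python3 -c "
from st import *
st(); st(save='w10.png'); delta([.5305,-.021,.114])"
```

```text
20.6 [ 0.5327 -0.0229  0.1299] x [-0.013  0.007 -1.   ] yang 89.16 F [-0.5 -0.3 -0.3] w 0.004 j [  15.   20.  -20.   -1.  -51. -105.]
20.65 [ 0.5331 -0.0227  0.1309] x [-0.012  0.007 -1.   ] yang 89.19 F [ 0.5 -0.5 -0.6] w 0.003 j [  15.   20.  -20.   -1.  -51. -105.]
tool delta [ 0.0169  0.0015 -0.0024]
```

Request:
apply_moves(xyz=[[0.006,0.0015,-0.002],[0.004,0,0]], twist=[0,0], claw=[0,0])

```text
time_s: 20.85
tcp_pos: [0.5326, -0.0212, 0.123]
ee_rot: [[-0.007, 0.014, 1.0], [0.008, 1.0, -0.014], [-1.0, 0.007, -0.007]]
wrist_force: [-0.4, 0.3, 0.1]
gripper_width: 0.006
```

```bash
python3 -c "
from st import *
st(); st(save='w10.png'); delta([.5305,-.021,.114])"
```

```text
20.9 [ 0.5326 -0.0212  0.1226] x [-0.007  0.007 -1.   ] yang 89.21 F [ 0.4 -0.5 -1.1] w 0.002 j [  15.   20.  -21.   -1.  -50. -105.]
20.95 [ 0.5326 -0.0212  0.1228] x [-0.008  0.007 -1.   ] yang 89.21 F [ 0.6 -0.3  0.3] w 0.006 j [  15.   20.  -21.   -1.  -50. -105.]
tool delta [ 0.0088  0.0001 -0.002 ]
```

Request:
apply_moves(xyz=[[0.004,0,-0.001],[0.002,0,0]], twist=[0,0], claw=[0,0])

```text
time_s: 21.15
tcp_pos: [0.5325, -0.021, 0.1185]
ee_rot: [[-0.005, 0.012, 1.0], [0.007, 1.0, -0.012], [-1.0, 0.007, -0.005]]
wrist_force: [-3.6, 0.5, 12.3]
gripper_width: 0.004
```

Request:
apply_moves(xyz=[[0.0015,0,0]], twist=[0], claw=[0])

```text
time_s: 21.25
tcp_pos: [0.5326, -0.021, 0.1185]
ee_rot: [[-0.005, 0.012, 1.0], [0.006, 1.0, -0.012], [-1.0, 0.006, -0.005]]
wrist_force: [-4.2, 1.8, 11.2]
gripper_width: 0.007
```

```bash
python3 -c "
from st import *
for i in range(4): st(save='w11.png')"
```

```text
21.3 [ 0.5326 -0.021   0.1186] x [-0.004  0.006 -1.   ] yang 89.34 F [-3.5  0.7  8.5] w 0.002 j [  15.   20.  -21.   -1.  -49. -105.]
21.35 [ 0.5325 -0.021   0.1186] x [-0.004  0.007 -1.   ] yang 89.33 F [-3.1  1.4  8.4] w 0.007 j [  15.   20.  -21.   -1.  -49. -105.]
21.4 [ 0.5325 -0.021   0.1186] x [-0.004  0.007 -1.   ] yang 89.33 F [-3.3  0.8  8. ] w 0.005 j [  15.   20.  -21.   -1.  -49. -105.]
21.45 [ 0.5325 -0.0209  0.1185] x [-0.004  0.007 -1.   ] yang 89.33 F [-2.6  1.   8.6] w 0.004 j [  15.   20.  -21.   -1.  -49. -105.]
```

```bash
python3 -c "
from st import *
for i in range(30): imaging.capture('top')
p,_=st(save='w12.png'); pickle.dump(p,open('w12.pkl','wb'))
p=pickle.load(open('w12.pkl','rb'))
cv2.imwrite('pics/w12c.png',cv2.resize(p['pixels'][180:330,230:530,::-1],None,fx=2.6,fy=2.6,interpolation=cv2.INTER_CUBIC))
"; python3 bub.py b5.png
```

```text
23.0 [ 0.5325 -0.021   0.1185] x [-0.004  0.007 -1.   ] yang 89.33 F [-3.8  0.7  7.7] w 0.003 j [  15.   20.  -21.   -1.  -49. -105.]
23.05 [ 0.5325 -0.021   0.1185] x [-0.004  0.007 -1.   ] yang 89.33 F [-3.3  0.9  8.7] w 0.0 j [  15.   20.  -21.   -1.  -49. -105.]
```

View pics/w12c.png

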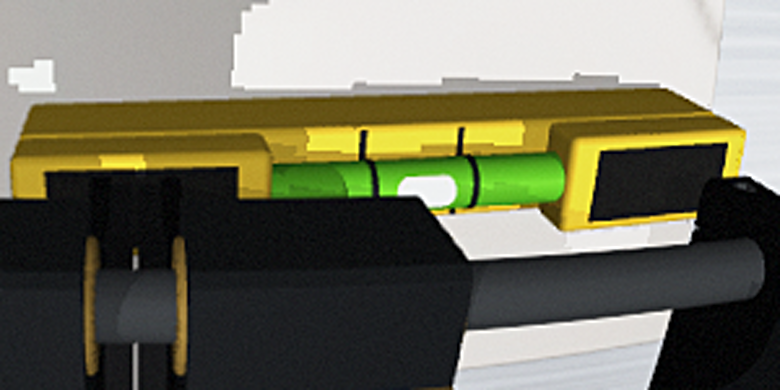

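View pics/b5.png

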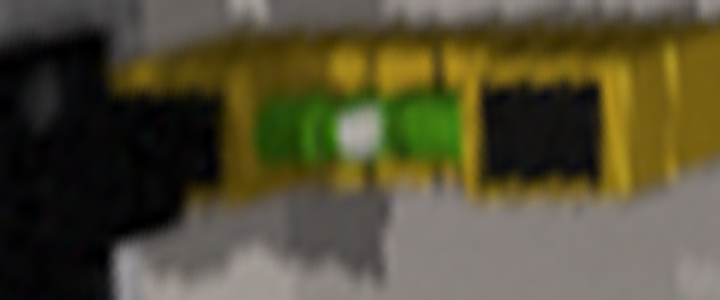

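The bubble is still centred under the press (lines at 374 and 473, bubble at about 426), and the force is steady at about 8 N. Handing in.

```bash
python3 -c "
from station import r,job
print(job.finish_job()); s=r.sense(); print(s['time_s'],s['wrist_force'])"
```

```text
the job is handed in; nothing more can be done
None
the job is handed in; nothing more can be done
```

The job is handed in with the gripper still pressing the yellow level onto the slab. It ended at about 23 s of the 72 s allowed, and the interface reports no verdict.

- **Placing:** I laid the yellow level along the slab, pointing towards the red-knobbed foot, and let go of it. The contact force as it touched down was about 10 N.
- **Levelling:** I turned the red knob about 135° (2.35 rad) clockwise, let go, and looked from above. The bubble stood midway between the lines to within about 0.5 mm.
- **Pressing:** I pressed the closed fingertips on the knob-side pad. The upward force on the fingers held at about 8 N for roughly 1.8 s.

**Last checks:** While pressed, both the wrist and side views put the bubble within about 1 mm of centre. None of my checks failed or disagreed. I kept clear of the tray, jar and spatula, but took no final measurement of where they lie.

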